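Move the spice jars to the new rack in the same order

ROBOT

A 6-joint arm with a two-finger parallel gripper is mounted at the origin on the work surface. World frame = base frame: x ahead of the robot, y to its left, z up, the work surface at z = 0. Lengths are in m, angles in rad, forces in N, time in s.
With the tool pointing down it reaches from about 0.35 to 0.925 m from the base axis. Payload 6.4 kg.
Tool frame: the origin (TCP) lies on the centre line of the jaws, within the pads' length; the fingertips stand manip.tip_extent ahead of it and the grasp point (between the pads) lies 6 mm ahead of it (manip.tip_extent is the distance from the TCP to the fingertips, in m); z points along the fingers, y is the line along which they close (so a half turn about z gives the same grasp; the last joint's range is limited). The gripper opens to 94 mm and grips with 3 to 60 N. Pads are 16 mm wide; open, the fingers measure 119 mm over their backs; the gripper's body (75 mm by 177 mm) begins 78 mm behind the grasp point.
Start: joints at [1.012, 0.245, 1.558, -0, 1.339, -0.174], TCP at [0.244, 0.602, 0.23] pointing down, gripper open.
Joint ranges: [-3.13, 3.13], [-1.02, 2.26], [0.13, 2.54], [-0.95, 4.09], [0.21, 2.88], [-2.74, 2.74]. Speed limits (rad/s): [2.57, 2.57, 3.14, 3.14, 3.14, 3.14].

INTERFACE

Orientations are given as [roll, pitch, yaw] about the fixed x, y, z axes, in that order (R = Rz(yaw) Ry(pitch) Rx(roll)).
In Python, from rig import manip gives the robot as it stands.
- The arm moves only by the tool apply_moves, never from a script. Its argument "series" is a list that holds one entry, the list of rows, each a list of 7 numbers: the shift along the tool's x, y, z in units of 40 mm (1.0 is 40 mm), then the turn, a rotation vector about the tool's x, y, z in units of 8 degrees (1.0 is 8 degrees), then the finger opening in mm, from 0 to 94. In form: [[[dx, dy, dz, ax, ay, az, hand], ...]]. A call has 1 to 5 rows; each row shifts and turns the commanded pose from where the row before left it, along the tool's axes as they then stand; what a row does not reach is not made up. A row lasts 1/10 s, in which the tool goes at most 50 mm and 8.59 degrees, less where a joint would pass 70% of its speed; a pose out of reach is approached as far as the arm can. A call is refused whole if a number of a shift passes 1 or a number of a turn 1, either way. A call with a gripper value outside its range is refused whole. The fingers move at their own pace and stop on an object; the grip force is fixed at half the most. Time passes only in rows, so rows that do not move let the fingers close. It gives the time, the measured TCP pose, the force, the opening and the grip force at its end, in the units of the state.
- manip.get_state(): the state, without advancing time (a new reading comes with each control period).
- manip.snapshot(name): name is "scene" or "top"; returns a dict with "image" (420x560x3 uint8, red, green, blue), "depth" (420x560 float32, m along the optical axis (not along the pixel's ray), 0 where there is no reading), "camera_matrix" (3x3 intrinsics, pixels), "dist_coeffs" ([k1, k2, p1, p2, k3] as OpenCV has them; the pictures are not rectified), "position" and "attitude" of the camera in the world. Camera axes: x right, y down, z forward; pixel columns grow to the right and rows downward; lengths in m; the calibration is good to about 2 mm. A picture is of the moment at which its call begins.
- manip.close_job(): hands the job in; it is judged then, once.
The state is a dict: "clock": time; "joints": joint angles; "qd": joint speeds; "effort": joint torques, N m; "ee_pos": TCP position; "orientation": TCP orientation; "contact_force": force on the tool from outside, world axes, zero at the start; "torque": the same for the moment, N m; "gripper_width": finger opening in m; "gripper_force": force on a finger pad.
Only numpy, scipy, OpenCV 4.12 (cv2) and the standard library are available. Lean on these libraries where they do the work, as an engineer would, in place of code of your own. Each camera call takes 0.05 s, during which the arm holds its last target. There are 200 camera calls.

TASK

The old dark spice rack has to go: move its four spice jars across to the bamboo rack, one in each well, keeping the same left-to-right order that they have on the old rack (its coloured label clips show it). Set every jar down upright on the bottom of its well without dropping it or tipping it over, and let go.

Things in the scene. Friction and masses are not known exactly. Their poses are not given: they have to be found in the camera images.
- jar_red: loose spice jar with a red lid (glass, paprika inside): upright cylinder, diameter 46 mm all the way up, 100 mm high, the lid being the top 22 mm; 0.12 to 0.22 kg. Origin: centre of its underside; its yaw means nothing. At the start it stands 12 mm above the table on the base board of the old rack, behind its own clip, in a row of four at 68 mm pitch (give or take 3 mm).
- jar_yellow: loose spice jar with a yellow lid (glass, turmeric inside): upright cylinder, diameter 46 mm all the way up, 100 mm high, the lid being the top 22 mm; 0.12 to 0.22 kg. Origin: centre of its underside; its yaw means nothing. At the start it stands 12 mm above the table on the base board of the old rack, behind its own clip, in a row of four at 68 mm pitch (give or take 3 mm).
- jar_green: loose spice jar with a green lid (glass, dried herbs inside): upright cylinder, diameter 46 mm all the way up, 100 mm high, the lid being the top 22 mm; 0.12 to 0.22 kg. Origin: centre of its underside; its yaw means nothing. At the start it stands 12 mm above the table on the base board of the old rack, behind its own clip, in a row of four at 68 mm pitch (give or take 3 mm).
- jar_blue: loose spice jar with a blue lid (glass, poppy seed inside): upright cylinder, diameter 46 mm all the way up, 100 mm high, the lid being the top 22 mm; 0.12 to 0.22 kg. Origin: centre of its underside; its yaw means nothing. At the start it stands 12 mm above the table on the base board of the old rack, behind its own clip, in a row of four at 68 mm pitch (give or take 3 mm).
- clip_red: red label clip fixed to the old rack's front rail, on the robot's side, 36 mm wide and 33 deep seen from above; it marks the place of the jar with the red lid, whose axis starts 38 mm (give or take 2, sideways 3) along x from it, and it stays there. Origin 21 mm above the table; axes as the old rack's.
- clip_yellow: yellow label clip fixed to the old rack's front rail, on the robot's side, 36 mm wide and 33 deep seen from above; it marks the place of the jar with the yellow lid, whose axis starts 38 mm (give or take 2, sideways 3) along x from it, and it stays there. Origin 21 mm above the table; axes as the old rack's.
- clip_green: green label clip fixed to the old rack's front rail, on the robot's side, 36 mm wide and 33 deep seen from above; it marks the place of the jar with the green lid, whose axis starts 38 mm (give or take 2, sideways 3) along x from it, and it stays there. Origin 21 mm above the table; axes as the old rack's.
- clip_blue: blue label clip fixed to the old rack's front rail, on the robot's side, 36 mm wide and 33 deep seen from above; it marks the place of the jar with the blue lid, whose axis starts 38 mm (give or take 2, sideways 3) along x from it, and it stays there. Origin 21 mm above the table; axes as the old rack's.
- old_rack: old rack: dark wood, fixed, 88 mm deep (x), 298 long (y). Origin: middle of its underside, on the table; x away from the robot, y along the row to the left. Base board 12 mm thick; jar places at x = 0, y = +102, +34, -34, -102 mm; front and back rail at x = -38 and +38 mm, their tops 36 mm above the table; end panels 70 mm high.
- new_rack: new rack: bamboo block, fixed, 90 mm deep (x), 290 long (y), 30 high. Origin: middle of its underside, on the table; x away from the robot, y along the row to the left. Four round wells centred at x = 0, y = +102, +34, -34, -102 mm, 58 mm wide, 18 deep (floor 12 mm above the table). A wire handle 59 mm high at each end. Left or right of the old rack; a mug, 88 mm high, between them.
Things that resemble listed ones, but are neither listed nor needed, are in the scene too. There is more than one size of the jar_green; the one meant has the size given above.

How it is judged:
At the end, for the whole second after the job is handed in: Each jar stands upright (0.12 rad), released and at rest, in a well of the bamboo rack, within 10 mm of the well's centre in x and y, underside 6 to 17 mm above the table; the place in the row, counted from the left, is that of the clip of its colour on the old rack (x of jar_red in the frame of new_rack between -0.01 and 0.01 m and z of jar_red in the frame of new_rack between 0.006 and 0.017 m and ((y of clip_red in the frame of old_rack between 0.082 and 0.122 m and y of jar_red in the frame of new_rack between 0.092 and 0.112 m) or (y of clip_red in the frame of old_rack between 0.014 and 0.054 m and y of jar_red in the frame of new_rack between 0.024 and 0.044 m) or (y of clip_red in the frame of old_rack between -0.054 and -0.014 m and y of jar_red in the frame of new_rack between -0.044 and -0.024 m) or (y of clip_red in the frame of old_rack between -0.122 and -0.082 m and y of jar_red in the frame of new_rack between -0.112 and -0.092 m)) and angle between each of jar_red, jar_yellow, jar_green, jar_blue's own z axis and vertical below 0.12 rad and linear speed of each of jar_red, jar_yellow, jar_green, jar_blue below 0.02 m/s and angular speed of each of jar_red, jar_yellow, jar_green, jar_blue below 0.2 rad/s and x of jar_yellow in the frame of new_rack between -0.01 and 0.01 m and z of jar_yellow in the frame of new_rack between 0.006 and 0.017 m and ((y of clip_yellow in the frame of old_rack between 0.082 and 0.122 m and y of jar_yellow in the frame of new_rack between 0.092 and 0.112 m) or (y of clip_yellow in the frame of old_rack between 0.014 and 0.054 m and y of jar_yellow in the frame of new_rack between 0.024 and 0.044 m) or (y of clip_yellow in the frame of old_rack between -0.054 and -0.014 m and y of jar_yellow in the frame of new_rack between -0.044 and -0.024 m) or (y of clip_yellow in the frame of old_rack between -0.122 and -0.082 m and y of jar_yellow in the frame of new_rack between -0.112 and -0.092 m)) and x of jar_green in the frame of new_rack between -0.01 and 0.01 m and z of jar_green in the frame of new_rack between 0.006 and 0.017 m and ((y of clip_green in the frame of old_rack between 0.082 and 0.122 m and y of jar_green in the frame of new_rack between 0.092 and 0.112 m) or (y of clip_green in the frame of old_rack between 0.014 and 0.054 m and y of jar_green in the frame of new_rack between 0.024 and 0.044 m) or (y of clip_green in the frame of old_rack between -0.054 and -0.014 m and y of jar_green in the frame of new_rack between -0.044 and -0.024 m) or (y of clip_green in the frame of old_rack between -0.122 and -0.082 m and y of jar_green in the frame of new_rack between -0.112 and -0.092 m)) and x of jar_blue in the frame of new_rack between -0.01 and 0.01 m and z of jar_blue in the frame of new_rack between 0.006 and 0.017 m and ((y of clip_blue in the frame of old_rack between 0.082 and 0.122 m and y of jar_blue in the frame of new_rack between 0.092 and 0.112 m) or (y of clip_blue in the frame of old_rack between 0.014 and 0.054 m and y of jar_blue in the frame of new_rack between 0.024 and 0.044 m) or (y of clip_blue in the frame of old_rack between -0.054 and -0.014 m and y of jar_blue in the frame of new_rack between -0.044 and -0.024 m) or (y of clip_blue in the frame of old_rack between -0.122 and -0.082 m and y of jar_blue in the frame of new_rack between -0.112 and -0.092 m))); the robot touches nothing.
It fails at once if a jar was tipped over (leaned more than 45 degrees) (angle between any of jar_red, jar_yellow, jar_green, jar_blue's own z axis and vertical above 0.785 rad).
It fails at once if a jar was dropped or thrown: moving faster than 0.75 m/s (a fall of about 30 mm) while not held by the fingers ((linear speed of jar_red above 0.75 m/s and contact force between the fingers and jar_red below 0.05 N) or (linear speed of jar_yellow above 0.75 m/s and contact force between the fingers and jar_yellow below 0.05 N) or (linear speed of jar_green above 0.75 m/s and contact force between the fingers and jar_green below 0.05 N) or (linear speed of jar_blue above 0.75 m/s and contact force between the fingers and jar_blue below 0.05 N)).
It also fails if it takes over 106 s, if anything falls off the work surface, if the arm or the gripper's body presses on something with over 40 N, if the wrist force passes 120 N, or if a joint passes its speed limit or range.

## Working session

There is one attempt and no reset: what is moved stays moved. The work goes in short steps, Python scripts to look and compute and a tool call to move; the robot and the scene stay as the last step left them, time stands still between calls to the robot, and variables do not carry over. Pictures are saved under pics/ and viewed, at most 14 in all, crops included, and the job is handed in when it is done.

Besides the shell and the picture viewer there is one more tool, called after ">>>" as name(argument=value, ...), one argument or row to a line, values as JSON. apply_moves: Moves the arm, as the interface text tells. Its arguments: {"type":"object","properties":{"series":{"type":"array"}},"required":["series"]}

```bash
mkdir -p pics; ls; cat > h.py <<'E'
import numpy as np, cv2
from scipy.spatial.transform import Rotation as R
from rig import manip
def Rc(s):
    a=np.array(s["attitude"],float)
    if a.shape==(3,3): return a
    return R.from_euler('xyz',a).as_matrix() if a.size==3 else R.from_quat(a).as_matrix()
def cast(s,uv,z):
    p=cv2.undistortPoints(np.array(uv,float).reshape(-1,1,2),np.array(s["camera_matrix"]),np.array(s["dist_coeffs"])).reshape(-1,2)
    d=np.c_[p,np.ones(len(p))]@Rc(s).T; o=np.array(s["position"])
    return o+d*((z-o[2])/d[:,2])[:,None]
def points(s):
    h,w=s["depth"].shape
    v,u=np.mgrid[:h,:w]
    p=cv2.undistortPoints(np.stack([u,v],-1).reshape(-1,1,2).astype(float),np.array(s["camera_matrix"]),np.array(s["dist_coeffs"])).reshape(-1,2)
    P=(np.c_[p,np.ones(len(p))]*s["depth"].reshape(-1,1))@Rc(s).T+np.array(s["position"])
    return P.reshape(h,w,3)
E
python3 - <<'E'
from h import *
print(manip.get_state(), manip.tip_extent)
for n in("scene","top"):
    s=manip.snapshot(n); cv2.imwrite(f"pics/{n}0.png",s["image"][...,::-1]); np.save(f"{n}0.npy",s,allow_pickle=True)
    print(n,s["position"],s["attitude"],s["camera_matrix"],s["dist_coeffs"])
E
```

```text
pics
{'clock': 0.0, 'joints': array([ 1.01190123e+00,  2.45772708e-01,  1.55898421e+00,  3.09000044e-06,
        1.33866991e+00, -1.74109863e-01]), 'qd': array([-5.38820421e-04,  1.50190312e-03,  3.96398040e-04, -2.29653239e-04,
        6.52162596e-05,  1.15725179e-03]), 'effort': array([ 1.11178524e-03, -4.15818465e+01, -3.14612782e+01,  6.85941288e-02,
        3.31378507e-02, -1.36999070e-04]), 'ee_pos': array([0.24369512, 0.60200992, 0.22938779]), 'orientation': array([-3.13978673e+00, -3.20697314e-04,  2.75680642e+00]), 'contact_force': array([ 0.89983103,  0.56956566, -0.09782381]), 'torque': array([ 0.04094637, -0.00151156, -0.02086764]), 'gripper_force': 0.0, 'gripper_width': 0.09437745901274652} 0.025
scene [ 0.81791686 -0.51076586  0.76636783] [-2.43860488 -0.00587551  0.55189414] [[417.47575958   0.         281.59394916]
 [  0.         417.47575958 203.50397903]
 [  0.           0.           1.        ]] [-0.05756652  0.          0.          0.          0.        ]
top [ 0.4249081  -0.02426498  1.08289164] [-3.04223092  0.00466633 -1.59236336] [[455.04645007   0.         279.75402593]
 [  0.         455.04645007 208.27431421]
 [  0.           0.           1.        ]] [0.00489751 0.         0.         0.         0.        ]
```

View pics/scene0.png

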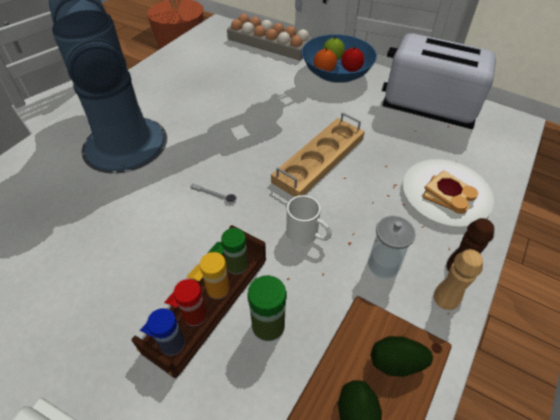

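View pics/top0.png

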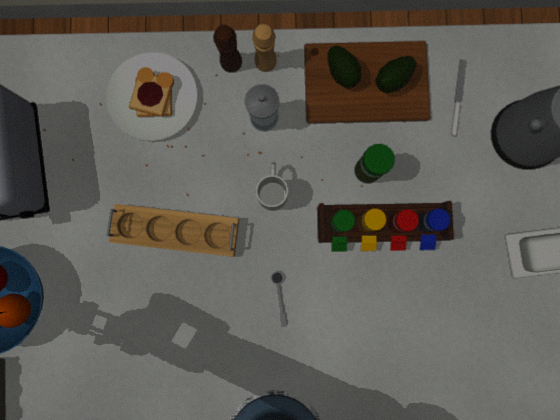

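Views: on the old rack, the top view has lids green (343,220), yellow (375,219), red (407,219) and blue (438,219), with clips in the same order. The bamboo rack is on the left, its wells at about (127–217, 225–235), and the mug is at (272,190).

Things that could be mistaken for the green jar: the large green jar at (378,158), standing off the rack and bigger, so not wanted. The avocados at (345,66) and (396,74) aren't wanted either. I choose the lid at (343,220), behind the green clip at (339,244).

```bash
python3 - <<'E'
from h import *
t=np.load("top0.npy",allow_pickle=True).item(); sc=np.load("scene0.npy",allow_pickle=True).item()
P=points(t); img=t["image"]; hsv=cv2.cvtColor(img,cv2.COLOR_RGB2HSV)
cols=dict(green=(45,85),yellow=(18,32),red=(0,8),blue=(110,128))
def comps(m):
    n,l,st,c=cv2.connectedComponentsWithStats(m.astype(np.uint8))
    return [(l==i,st[i],c[i]) for i in range(1,n) if st[i][4]>40]
for k,(a,b) in cols.items():
    m=(hsv[...,0]>=a)&(hsv[...,0]<=b)&(hsv[...,1]>150)&(hsv[...,2]>50)
    m[:195]=0;m[:,:315]=0; m[262:]=0; m[:,460:]=0
    for mm,st,c in comps(m):
        z=P[...,2][mm]; hi=mm&(P[...,2]>0.1)
        print(k,st,c.round(1),'zmed',np.median(z).round(4),'n',hi.sum())
        if hi.sum()>100:
            ct,_=cv2.findContours(hi.astype(np.uint8),cv2.RETR_EXTERNAL,cv2.CHAIN_APPROX_NONE)
            (u,v),r=cv2.minEnclosingCircle(max(ct,key=len)); cu=np.argwhere(hi).mean(0)[::-1]
            print('  lid circ',cast(t,[[u,v],cu],.112).round(4).tolist(),r, 'px->mm',r*2*(1.083-.112)/455, 'depthmed',np.median(P[hi],0).round(4))
        else: print('  clip',np.median(P[mm],0).round(4))
# new rack: heights
roi=np.zeros(img.shape[:2],bool); roi[195:265,95:250]=1
top=roi&(abs(P[...,2]-.030)<.006)&(hsv[...,1]>70)
Q=P[top]; ct=cv2.minAreaRect(Q[:,:2].astype(np.float32)*1000); print('newrack rect',ct,len(Q),np.median(Q[:,2]))
od=np.zeros_like(roi); od[195:250,310:460]=1
Q=P[od&(P[...,2]>.03)&(P[...,2]<.075)&(hsv[...,2]<90)]; print('old',cv2.minAreaRect(Q[:,:2].astype(np.float32)*1000),len(Q))
fl=roi&(P[...,2]<.019)&(P[...,2]>.006)
for mm,st,c in comps(fl): print('floor',st,np.median(P[mm],0).round(4))
m=np.zeros_like(roi); m[170:215,252:292]=1; Q=P[m&(P[...,2]>.075)]; print('mug',Q.min(0),Q.max(0))
rg=np.zeros_like(roi); rg[130:190,345:400]=1;Q=P[rg&(P[...,2]>.09)]; print('biggreen',Q.min(0),Q.max(0))
for n,Pm in(('handles',P[roi&(P[...,2]>.045)]),): print(n,len(Pm),Pm[:,1].min(),Pm[:,1].max(),np.median(Pm[Pm[:,1]>.2],0),np.median(Pm[Pm[:,1]<.2],0))
c1=cv2.resize(img[190:265,95:250],None,fx=5,fy=5,interpolation=2); c2=cv2.resize(img[190:265,310:465],None,fx=5,fy=5,interpolation=2)
cv2.imwrite("pics/crop.png",cv2.resize(np.vstack([c1,c2]),(620,600))[...,::-1])
E
```

```text
green [333 210  22  21 347] [343.5 220. ] zmed 0.1127 n 347
  lid circ [[0.4937, -0.1575, 0.112], [0.4936, -0.1575, 0.112]] 10.564111709594727 px->mm 0.04508902184622628 depthmed [ 0.4934 -0.1575  0.1127]
green [332 237  15  14 192] [338.8 243.7] zmed 0.0351 n 0
  clip [ 0.4441 -0.1556  0.0351]
yellow [362 208  25  23 454] [373.8 219.4] zmed 0.1119 n 397
  lid circ [[0.4932, -0.2226, 0.112], [0.4935, -0.2227, 0.112]] 11.280613899230957 px->mm 0.048147147675398946 depthmed [ 0.494  -0.2226  0.1122]
yellow [361 235  16  16 248] [368.5 242.4] zmed 0.035 n 1
  clip [ 0.4468 -0.2241  0.035 ]
red [394 209  25  23 347] [406.  219.7] zmed 0.112 n 308
  lid circ [[0.4903, -0.2909, 0.112], [0.491, -0.291, 0.112]] 11.51266098022461 px->mm 0.049137555216694925 depthmed [ 0.4918 -0.2907  0.1122]
red [391 235  16  15 190] [398.1 241.8] zmed 0.0352 n 0
  clip [ 0.446  -0.2915  0.0352]
blue [426 209  24  22 406] [438.  219.4] zmed 0.1121 n 399
  lid circ [[0.4903, -0.3579, 0.112], [0.4904, -0.3588, 0.112]] 11.768702507019043 px->mm 0.05023037421677139 depthmed [ 0.4902 -0.3588  0.1121]
blue [420 235  16  15 213] [427.7 241.6] zmed 0.0355 n 0
  clip [ 0.4445 -0.359   0.0355]
newrack rect ((485.1406555175781, 226.767333984375), (290.6888732910156, 89.83843231201172), 82.1469497680664) 2872 0.030793638319464023
old ((483.8396301269531, -257.39495849609375), (299.1622619628906, 103.64176940917969), 89.77252197265625) 1877
floor [119 213  24  25 442] [0.4998 0.3312 0.0131]
floor [148 217  24  24 451] [0.4908 0.2633 0.0131]
floor [177 220  24  25 456] [0.4806 0.1951 0.013 ]
floor [205 223  25  25 466] [0.4717 0.1274 0.0128]
mug [ 0.4249081  -0.0387413   0.07502073] [0.61210537 0.03008353 1.08289164]
biggreen [ 0.4249081  -0.26622925  0.09008822] [ 0.65200068 -0.02426498  1.08289164]
handles 201 -0.024264975572533706 0.3688680606766228 [0.50328146 0.36337121 0.0587465 ] [0.4466889  0.08660198 0.06100077]
```

View pics/crop.png

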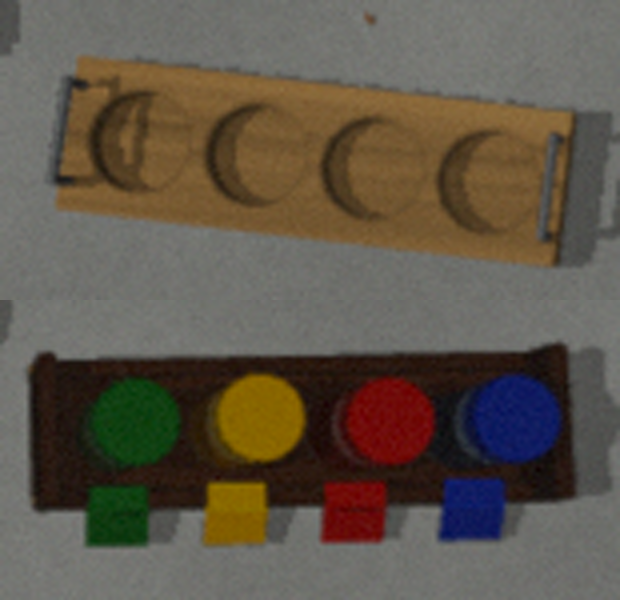

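The crop confirms the choice: on the rack the order is green, yellow, red, blue, with matching clips. The lids measure about 46 mm across at z = 0.112, and the well pitch is 68 mm at a rack yaw of −7.85°. From the bamboo rectangle, the wells are at (.499,.328), (.490,.2605), (.4805,.193) and (.471,.126). First I turn the hand so the fingers close along world x.

>>> apply_moves(
  series=[
    [[0,0,0,0,0,1,94],[0,0,0,0,0,1,94],[0,0,0,0,0,1,94],[0,0,0,0,0,1,94],[0,0,0,0,0,1,94]],
  ],
)

```text
clock: 0.6
ee_pos: [0.2438, 0.6022, 0.2298]
orientation: [-3.141, 0.001, 2.053]
contact_force: [0.8, 0.2, 0.3]
gripper_width: 0.0943
gripper_force: 0.0
```

>>> apply_moves(
  series=[
    [[0,0,0,0,0,1,94],[0,0,0,0,0,1,94],[0,0,0,0,0,1,94],[0,0,0,0,0,0.5,94],[0,0,0,0,0,0,94]],
  ],
)

```text
clock: 1.1
ee_pos: [0.2438, 0.6022, 0.2299]
orientation: [-3.141, 0.001, 1.57]
contact_force: [0.4, -0.2, -0.6]
gripper_width: 0.0942
gripper_force: 0.0
```

Now towards green: Δy = −0.76 (−19 units in tool x), Δx = +0.25 (6.25 units in tool y).

>>> apply_moves(
  series=[
    [[-0.95,0.31,0,0,0,0,94],[-0.95,0.31,0,0,0,0,94],[-0.95,0.31,0,0,0,0,94],[-0.95,0.31,0,0,0,0,94],[-0.95,0.31,0,0,0,0,94]],
  ],
)

```text
clock: 1.6
ee_pos: [0.3059, 0.4109, 0.2302]
orientation: [-3.141, 0.0, 1.572]
contact_force: [1.2, 0.7, -0.1]
gripper_width: 0.0941
gripper_force: 0.0
```

>>> apply_moves(
  series=[
    [[-0.95,0.31,0,0,0,0,94],[-0.95,0.31,0,0,0,0,94],[-0.95,0.31,0,0,0,0,94],[-0.95,0.31,0,0,0,0,94],[-0.95,0.31,0,0,0,0,94]],
  ],
)

```text
clock: 2.1
ee_pos: [0.3677, 0.2209, 0.2304]
orientation: [3.141, -0.0, 1.572]
contact_force: [0.6, 1.1, 0.4]
gripper_width: 0.0938
gripper_force: 0.0
```

>>> apply_moves(
  series=[
    [[-0.95,0.31,0,0,0,0,94],[-0.95,0.31,0,0,0,0,94],[-0.95,0.31,0,0,0,0,94],[-0.95,0.31,0,0,0,0,94],[-0.95,0.31,0,0,0,0,94]],
  ],
)

```text
clock: 2.6
ee_pos: [0.4296, 0.0307, 0.2305]
orientation: [3.141, 0.0, 1.572]
contact_force: [0.2, 0.6, -0.4]
gripper_width: 0.0943
gripper_force: 0.0
```

>>> apply_moves(
  series=[
    [[-0.95,0.31,0,0,0,0,94],[-0.95,0.31,0,0,0,0,94],[-0.95,0.31,0,0,0,0,94],[-0.95,0.31,0,0,0,0,94],[0,0,0,0,0,0,94]],
  ],
)

```text
clock: 3.1
ee_pos: [0.4796, -0.1232, 0.2304]
orientation: [-3.142, 0.001, 1.567]
contact_force: [-0.1, 0.2, -0.1]
gripper_width: 0.0938
gripper_force: 0.0
```

>>> apply_moves(
  series=[
    [[-0.86,0.35,0,0,0,0,94],[0,0,0.9,0,0,0,94],[0,0,0.9,0,0,0,94],[0,0,0.6,0,0,0,94],[0,0,0,0,0,0,94]],
  ],
)

```text
clock: 3.6
ee_pos: [0.4902, -0.1518, 0.1306]
orientation: [-3.134, -0.004, 1.572]
contact_force: [0.2, -0.6, 0.5]
gripper_width: 0.094
gripper_force: 0.0
```

>>> apply_moves(
  series=[
    [[-0.14,0.08,0.3,0,0,0,94],[0,0,0.3,0,0,0,94],[0,0,0.3,0,0,0,94],[0,0,0,0,0,0,94]],
  ],
)

```text
clock: 4.0
ee_pos: [0.4952, -0.1591, 0.0969]
orientation: [-3.139, -0.002, 1.57]
contact_force: [-0.5, -0.5, 0.3]
gripper_width: 0.0942
gripper_force: 0.0
```

```bash
python3 - <<'E'
from h import *
s=manip.snapshot("scene"); cv2.imwrite("pics/s1.png",cv2.resize(s["image"][200:390,100:340],None,fx=3,fy=3)[...,::-1]); print(manip.get_state()["ee_pos"])
E
```

```text
[ 0.49571679 -0.15943364  0.09773324]
```

View pics/s1.png

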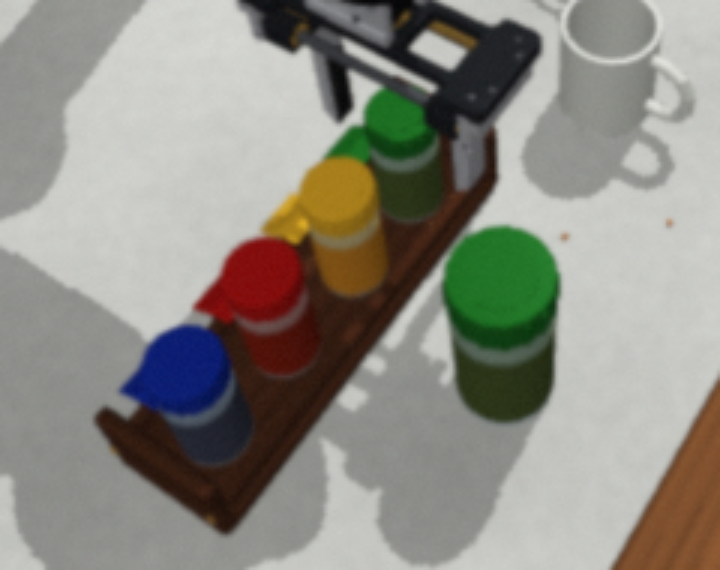

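Fingers straddle the small green jar (crop ~(400,150)), clear of its neighbours. After a fine trim, close.

>>> apply_moves(
  series=[
    [[0.05,-0.05,0.05,0,0,0,94],[0,0,0,0,0,0,60],[0,0,0,0,0,0,30],[0,0,0,0,0,0,30],[0,0,0,0,0,0,30]],
  ],
)

```text
clock: 4.55
ee_pos: [0.4943, -0.1578, 0.0967]
orientation: [3.141, 0.0, 1.57]
contact_force: [0.0, -0.4, -0.2]
gripper_width: 0.0655
gripper_force: 0.0
```

>>> apply_moves(
  series=[
    [[0,0,0,0,0,0,30],[0,0,0,0,0,0,30]],
  ],
)

```text
clock: 4.75
ee_pos: [0.4942, -0.1578, 0.0965]
orientation: [3.142, 0.0, 1.57]
contact_force: [-0.6, 0.2, 0.9]
gripper_width: 0.0496
gripper_force: 0.0
```

>>> apply_moves(
  series=[
    [[0,0,0,0,0,0,30],[0,0,0,0,0,0,30],[0,0,0,0,0,0,30],[0,0,-0.2,0,0,0,30],[0,0,-0.4,0,0,0,30]],
  ],
)

```text
clock: 5.25
ee_pos: [0.4928, -0.157, 0.1194]
orientation: [-3.138, -0.002, 1.57]
contact_force: [0.6, 0.2, -2.0]
gripper_width: 0.0463
gripper_force: 29.9
```

Gripped (46.3 mm, 30 N). Lift and carry: +0.486 in y (12.15 units), +0.005 in x.

>>> apply_moves(
  series=[
    [[0,0,-0.7,0,0,0,30],[0,0,-0.8,0,0,0,30],[0,0,-0.8,0,0,0,30],[0,0,-0.6,0,0,0,30],[0.4,0,0,0,0,0,30]],
  ],
)

```text
clock: 5.75
ee_pos: [0.496, -0.1432, 0.2407]
orientation: [3.135, 0.004, 1.568]
contact_force: [0.6, 0.4, -1.1]
gripper_width: 0.0455
gripper_force: 29.9
```

>>> apply_moves(
  series=[
    [[0.9,0.02,0,0,0,0,30],[0.9,0.02,0,0,0,0,30],[0.9,0.02,0,0,0,0,30],[0.9,0.02,0,0,0,0,30],[0.9,0.02,0,0,0,0,30]],
  ],
)

```text
clock: 6.25
ee_pos: [0.4967, 0.0408, 0.2345]
orientation: [-3.138, -0.001, 1.57]
contact_force: [1.6, -0.0, -2.0]
gripper_width: 0.0457
gripper_force: 29.9
```

>>> apply_moves(
  series=[
    [[0.9,0.02,0,0,0,0,30],[0.9,0,0,0,0,0,30],[0.9,0,0,0,0,0,30],[0.9,0,0,0,0,0,30],[0.9,0,0,0,0,0,30]],
  ],
)

```text
clock: 6.75
ee_pos: [0.4973, 0.2204, 0.2344]
orientation: [-3.138, 0.0, 1.571]
contact_force: [-0.2, 0.5, -1.9]
gripper_width: 0.0458
gripper_force: 29.9
```

>>> apply_moves(
  series=[
    [[0.9,0,0,0,0,0,30],[0.9,0,0,0,0,0,30],[0.6,0,0,0,0,0,30],[0.3,0,0,0,0,0,30],[0,0,0,0,0,0,30]],
  ],
)

```text
clock: 7.25
ee_pos: [0.498, 0.3273, 0.2349]
orientation: [-3.139, 0.001, 1.572]
contact_force: [-0.7, -1.1, -1.6]
gripper_width: 0.0456
gripper_force: 29.9
```

>>> apply_moves(
  series=[
    [[0,0,0,0,0,0,30],[0,0,0,0,0,0,30]],
  ],
)

```text
clock: 7.45
ee_pos: [0.4993, 0.3252, 0.2361]
orientation: [-3.141, 0.001, 1.569]
contact_force: [0.1, -0.2, -2.3]
gripper_width: 0.0456
gripper_force: 29.9
```

>>> apply_moves(
  series=[
    [[0.07,0,0.5,0,0,0,30],[0,0,0.8,0,0,0,30],[0,0,0.8,0,0,0,30],[0,0,0.6,0,0,0,30],[0,0,0.4,0,0,0,30]],
  ],
)

```text
clock: 7.95
ee_pos: [0.4986, 0.3276, 0.1104]
orientation: [-3.139, 0.001, 1.568]
contact_force: [-0.2, -0.4, -1.6]
gripper_width: 0.0459
gripper_force: 29.9
```

>>> apply_moves(
  series=[
    [[0,0,0.1,0,0,0,30],[0,0,0.05,0,0,0,30],[0,0,0,0,0,0,30]],
  ],
)

```text
clock: 8.25
ee_pos: [0.5003, 0.3292, 0.1077]
orientation: [3.14, -0.001, 1.57]
contact_force: [-0.6, -0.1, -1.0]
gripper_width: 0.0455
gripper_force: 29.9
```

```bash
python3 - <<'E'
from h import *
s=manip.snapshot("scene"); cv2.imwrite("pics/s2.png",cv2.resize(s["image"][60:240,230:430],None,fx=3,fy=3)[...,::-1]); st=manip.get_state(); print(st["ee_pos"],st["contact_force"])
E
```

```text
[0.50037705 0.32934366 0.10796739] [-0.77471091  0.29634946 -1.26091143]
```

View pics/s2.png

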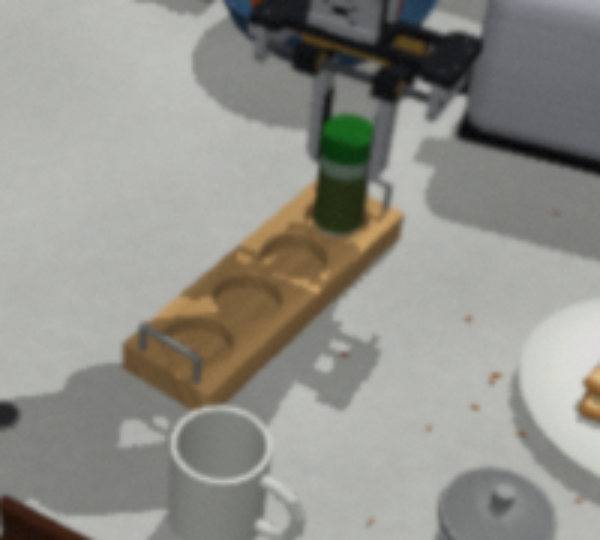

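The green jar is inside the leftmost well (crop ~(340,215)), about 11 mm above its floor. Lower slowly.

>>> apply_moves(
  series=[
    [[-0.03,-0.03,0.1,0,0,0,30],[0,0,0.1,0,0,0,30],[0,0,0.04,0,0,0,30],[0,0,0,0,0,0,30]],
  ],
)

```text
clock: 8.7
ee_pos: [0.4981, 0.3279, 0.0967]
orientation: [-3.141, 0.0, 1.57]
contact_force: [-0.0, 0.2, -2.3]
gripper_width: 0.046
gripper_force: 29.9
```

>>> apply_moves(
  series=[
    [[0,0,0.04,0,0,0,30],[0,0,0,0,0,0,30]],
  ],
)

```text
clock: 8.9
ee_pos: [0.4985, 0.3281, 0.0964]
orientation: [3.141, -0.0, 1.57]
contact_force: [-1.5, -0.6, 4.4]
gripper_width: 0.0457
gripper_force: 29.9
```

Contact felt at the pick height; release and go for yellow (Δy −0.551 = −13.75 units).

>>> apply_moves(
  series=[
    [[0,0,0,0,0,0,70],[0,0,0,0,0,0,94],[0,0,0,0,0,0,94],[0,0,0,0,0,0,94],[0,0,0,0,0,0,94]],
  ],
)

```text
clock: 9.4
ee_pos: [0.4981, 0.3279, 0.0952]
orientation: [-3.142, 0.0, 1.57]
contact_force: [1.1, 0.2, -0.2]
gripper_width: 0.0823
gripper_force: 0.0
```

>>> apply_moves(
  series=[
    [[0,0,0,0,0,0,94],[0,0,-0.6,0,0,0,94],[0,0,-0.9,0,0,0,94],[0,0,-0.9,0,0,0,94],[0,0,-0.9,0,0,0,94]],
  ],
)

```text
clock: 9.9
ee_pos: [0.498, 0.3278, 0.2285]
orientation: [-3.141, 0.0, 1.57]
contact_force: [0.0, 0.0, 0.3]
gripper_width: 0.094
gripper_force: 0.0
```

>>> apply_moves(
  series=[
    [[-0.8,0,0,0,0,0,94],[-0.9,-0.02,0,0,0,0,94],[-0.9,-0.02,0,0,0,0,94],[-0.9,-0.02,0,0,0,0,94],[-0.9,-0.02,0,0,0,0,94]],
  ],
)

```text
clock: 10.4
ee_pos: [0.4946, 0.1506, 0.2273]
orientation: [3.141, 0.0, 1.57]
contact_force: [0.8, -0.7, -0.0]
gripper_width: 0.0937
gripper_force: 0.0
```

>>> apply_moves(
  series=[
    [[-0.9,-0.02,0,0,0,0,94],[-0.9,0,0,0,0,0,94],[-0.9,0,0,0,0,0,94],[-0.9,0,0,0,0,0,94],[-0.9,0,0,0,0,0,94]],
  ],
)

```text
clock: 10.9
ee_pos: [0.4937, -0.0296, 0.2274]
orientation: [3.141, 0.0, 1.57]
contact_force: [0.6, 0.4, -0.1]
gripper_width: 0.0939
gripper_force: 0.0
```

>>> apply_moves(
  series=[
    [[-0.9,0,0,0,0,0,94],[-0.9,0,0,0,0,0,94],[-0.9,0,0,0,0,0,94],[-0.9,0,0,0,0,0,94],[-0.9,0,0,0,0,0,94]],
  ],
)

```text
clock: 11.4
ee_pos: [0.4935, -0.2096, 0.2274]
orientation: [3.141, 0.0, 1.57]
contact_force: [0.5, -0.2, 0.5]
gripper_width: 0.0942
gripper_force: 0.0
```

>>> apply_moves(
  series=[
    [[-0.35,0,0,0,0,0,94],[0,0,0,0,0,0,94],[0,0,0,0,0,0,94],[0,0,0,0,0,0,94]],
  ],
)

```text
clock: 11.8
ee_pos: [0.4938, -0.2207, 0.2272]
orientation: [-3.141, -0.0, 1.572]
contact_force: [-0.8, 1.0, 0.7]
gripper_width: 0.0942
gripper_force: 0.0
```

```bash
cat > chk.py <<'E'
from h import *
s=manip.snapshot("top"); P=points(s); hsv=cv2.cvtColor(s["image"],cv2.COLOR_RGB2HSV)
for k,(a,b) in dict(green=(45,85),yellow=(18,32),red=(0,8),blue=(110,128)).items():
    m=((hsv[...,0]>=a)&(hsv[...,0]<=b)&(hsv[...,1]>140)&(hsv[...,2]>40)&(abs(P[...,2]-.112)<.01)).astype(np.uint8)
    n,l,st,c=cv2.connectedComponentsWithStats(m)
    for i in range(1,n):
        if st[i][4]>60:
            w=cast(s,[c[i]],.112)[0]; d=w[:2]-[.4851,.2268]; e=R.from_euler('z',7.85,degrees=True).as_matrix()[:2,:2]@d
            print(k,st[i].tolist(),w.round(4),'new-rack frame',e.round(4),'z',np.median(P[...,2][l==i]).round(4))
print(manip.get_state()["ee_pos"].round(4))
E
python3 chk.py
```

```text
green [107, 213, 21, 21, 356] [0.4976 0.3265 0.112 ] new-rack frame [-0.0012  0.1005] z 0.1132
[ 0.4938 -0.2207  0.2272]
```

Green sits within 2 mm of its well centre. Now descend on yellow and grip.

>>> apply_moves(
  series=[
    [[-0.05,0,0.5,0,0,0,94],[0,0,0.9,0,0,0,94],[0,0,0.9,0,0,0,94],[0,0,0.6,0,0,0,94],[0,0,0.37,0,0,0,94]],
  ],
)

```text
clock: 12.35
ee_pos: [0.4928, -0.2224, 0.0943]
orientation: [-3.139, -0.002, 1.571]
contact_force: [-0.4, 0.0, -0.7]
gripper_width: 0.0937
gripper_force: 0.0
```

>>> apply_moves(
  series=[
    [[0,0,0,0,0,0,94],[0,0,0,0,0,0,94],[0,0,0,0,0,0,94]],
  ],
)

```text
clock: 12.65
ee_pos: [0.4949, -0.2247, 0.0983]
orientation: [3.139, 0.002, 1.57]
contact_force: [0.1, -0.5, -0.2]
gripper_width: 0.094
gripper_force: 0.0
```

>>> apply_moves(
  series=[
    [[0.05,-0.03,0.03,0,0,0,60],[0,0,0,0,0,0,30],[0,0,0,0,0,0,30],[0,0,0,0,0,0,30],[0,0,0,0,0,0,30]],
  ],
)

```text
clock: 13.15
ee_pos: [0.4925, -0.2222, 0.0954]
orientation: [3.141, 0.0, 1.57]
contact_force: [-0.2, -0.1, 0.4]
gripper_width: 0.0572
gripper_force: 0.0
```

>>> apply_moves(
  series=[
    [[0,0,0,0,0,0,30],[0,0,0,0,0,0,30],[0,0,0,0,0,0,30],[0,0,0,0,0,0,30],[0,0,0,0,0,0,30]],
  ],
)

```text
clock: 13.65
ee_pos: [0.493, -0.2223, 0.0956]
orientation: [3.14, 0.001, 1.57]
contact_force: [2.6, 0.6, 1.6]
gripper_width: 0.0455
gripper_force: 29.9
```

Held. Lift 138 mm, carry +0.483 in y to the second well.

>>> apply_moves(
  series=[
    [[0,0,-0.4,0,0,0,30],[0,0,-0.8,0,0,0,30],[0,0,-0.9,0,0,0,30],[0,0,-0.9,0,0,0,30],[0,0,-0.45,0,0,0,30]],
  ],
)

```text
clock: 14.15
ee_pos: [0.4926, -0.2224, 0.2357]
orientation: [3.141, 0.001, 1.57]
contact_force: [-0.2, 0.2, -2.2]
gripper_width: 0.0455
gripper_force: 29.9
```

>>> apply_moves(
  series=[
    [[0.6,0,0,0,0,0,30],[0.9,-0.02,0,0,0,0,30],[0.9,-0.02,0,0,0,0,30],[0.9,-0.02,0,0,0,0,30],[0.9,-0.02,0,0,0,0,30]],
  ],
)

```text
clock: 14.65
ee_pos: [0.488, -0.0526, 0.2319]
orientation: [-3.138, -0.001, 1.57]
contact_force: [0.8, 0.5, -2.4]
gripper_width: 0.0457
gripper_force: 29.9
```

>>> apply_moves(
  series=[
    [[0.9,0,0,0,0,0,30],[0.9,0,0,0,0,0,30],[0.9,0,0,0,0,0,30],[0.9,0,0,0,0,0,30],[0.9,0,0,0,0,0,30]],
  ],
)

```text
clock: 15.15
ee_pos: [0.4881, 0.1271, 0.232]
orientation: [-3.138, 0.001, 1.57]
contact_force: [0.1, -0.1, -1.2]
gripper_width: 0.046
gripper_force: 29.9
```

>>> apply_moves(
  series=[
    [[0.9,0,0,0,0,0,30],[0.9,0,0,0,0,0,30],[0.6,0,0,0,0,0,30],[0.3,0,0,0,0,0,30],[0.65,0,0,0,0,0,30]],
  ],
)

```text
clock: 15.65
ee_pos: [0.489, 0.2593, 0.2321]
orientation: [-3.139, 0.002, 1.569]
contact_force: [0.9, 0.1, -1.8]
gripper_width: 0.0459
gripper_force: 29.9
```

>>> apply_moves(
  series=[
    [[0,0,0,0,0,0,30],[0,0,0,0,0,0,30],[0,0,0,0,0,0,30]],
  ],
)

```text
clock: 15.95
ee_pos: [0.4895, 0.2588, 0.2328]
orientation: [-3.141, 0.001, 1.569]
contact_force: [-0.1, 0.6, -2.0]
gripper_width: 0.0457
gripper_force: 29.9
```

>>> apply_moves(
  series=[
    [[0.04,0,0.5,0,0,0,30],[0,0,0.8,0,0,0,30],[0,0,0.8,0,0,0,30],[0,0,0.6,0,0,0,30],[0,0,0.4,0,0,0,30]],
  ],
)

```text
clock: 16.45
ee_pos: [0.4887, 0.2599, 0.107]
orientation: [-3.138, 0.001, 1.568]
contact_force: [0.5, 0.3, -2.7]
gripper_width: 0.0458
gripper_force: 29.9
```

>>> apply_moves(
  series=[
    [[0,0,0,0,0,0,30],[0,0,0,0,0,0,30],[0,0,0,0,0,0,30]],
  ],
)

```text
clock: 16.75
ee_pos: [0.4908, 0.2614, 0.1108]
orientation: [3.139, -0.001, 1.569]
contact_force: [-0.6, -0.2, -2.2]
gripper_width: 0.0459
gripper_force: 29.9
```

>>> apply_moves(
  series=[
    [[0,0,0.15,0,0,0,30],[-0.02,-0.02,0.13,0,0,0,30],[0,0,0.05,0,0,0,30],[0,0,0,0,0,0,30],[0,0,0.04,0,0,0,30]],
  ],
)

```text
clock: 17.25
ee_pos: [0.4892, 0.2609, 0.0953]
orientation: [3.142, -0.0, 1.57]
contact_force: [-1.4, -1.0, 10.1]
gripper_width: 0.0458
gripper_force: 30.0
```

>>> apply_moves(
  series=[
    [[0,0,0,0,0,0,30],[0,0,0,0,0,0,30]],
  ],
)

```text
clock: 17.45
ee_pos: [0.4892, 0.2608, 0.0953]
orientation: [3.141, -0.0, 1.57]
contact_force: [-1.7, -1.5, 5.5]
gripper_width: 0.0455
gripper_force: 30.0
```

Down on the floor; release, go to red (−0.552 in y).

>>> apply_moves(
  series=[
    [[0,0,0,0,0,0,70],[0,0,0,0,0,0,94],[0,0,0,0,0,0,94],[0,0,0,0,0,0,94],[0,0,0,0,0,0,94]],
  ],
)

```text
clock: 17.95
ee_pos: [0.4889, 0.2607, 0.0944]
orientation: [-3.142, 0.0, 1.57]
contact_force: [1.5, 0.8, -0.1]
gripper_width: 0.0822
gripper_force: 0.0
```

>>> apply_moves(
  series=[
    [[0,0,0,0,0,0,94],[0,0,-0.6,0,0,0,94],[0,0,-0.9,0,0,0,94],[0,0,-0.9,0,0,0,94],[0,0,-0.9,0,0,0,94]],
  ],
)

```text
clock: 18.45
ee_pos: [0.4887, 0.2606, 0.2277]
orientation: [-3.141, 0.0, 1.57]
contact_force: [0.5, 0.3, 0.0]
gripper_width: 0.0942
gripper_force: 0.0
```

>>> apply_moves(
  series=[
    [[-0.8,0,0,0,0,0,94],[-0.9,0.02,0,0,0,0,94],[-0.9,0.02,0,0,0,0,94],[-0.9,0,0,0,0,0,94],[-0.9,0,0,0,0,0,94]],
  ],
)

```text
clock: 18.95
ee_pos: [0.4902, 0.0833, 0.2265]
orientation: [3.141, 0.0, 1.57]
contact_force: [1.0, 0.5, 0.2]
gripper_width: 0.0939
gripper_force: 0.0
```

>>> apply_moves(
  series=[
    [[-0.9,0,0,0,0,0,94],[-0.9,0,0,0,0,0,94],[-0.9,0,0,0,0,0,94],[-0.9,0,0,0,0,0,94],[-0.9,0,0,0,0,0,94]],
  ],
)

```text
clock: 19.45
ee_pos: [0.49, -0.0968, 0.2266]
orientation: [3.141, 0.0, 1.57]
contact_force: [0.3, 0.5, 0.7]
gripper_width: 0.0939
gripper_force: 0.0
```

>>> apply_moves(
  series=[
    [[-0.9,0,0,0,0,0,94],[-0.9,0,0,0,0,0,94],[-0.9,0,0,0,0,0,94],[-0.9,0,0,0,0,0,94],[-0.9,0,0,0,0,0,94]],
  ],
)

```text
clock: 19.95
ee_pos: [0.4898, -0.2769, 0.2265]
orientation: [3.141, 0.0, 1.57]
contact_force: [-0.0, -0.3, 0.8]
gripper_width: 0.0941
gripper_force: 0.0
```

>>> apply_moves(
  series=[
    [[-0.4,0,0,0,0,0,94],[0,0,0,0,0,0,94],[0,0,0,0,0,0,94],[0,0,0,0,0,0,94],[0,0,0,0,0,0,94]],
  ],
)

```text
clock: 20.45
ee_pos: [0.4902, -0.29, 0.2265]
orientation: [-3.142, -0.0, 1.572]
contact_force: [-0.3, 0.5, 0.1]
gripper_width: 0.0937
gripper_force: 0.0
```

```bash
python3 chk.py
```

```text
green [107, 213, 21, 22, 354] [0.4976 0.3267 0.112 ] new-rack frame [-0.0013  0.1007] z 0.1132
yellow [138, 216, 23, 23, 398] [0.4874 0.2575 0.112 ] new-rack frame [-0.0019  0.0307] z 0.113
red [395, 209, 18, 19, 142] [ 0.4979 -0.2833  0.112 ] new-rack frame [ 0.0824 -0.5036] z 0.1119
[ 0.4903 -0.2902  0.2265]
```

Yellow is within 3.5 mm. Descend on red.

>>> apply_moves(
  series=[
    [[0,0,0.5,0,0,0,94],[0,0,0.9,0,0,0,94],[0,0,0.9,0,0,0,94],[0,0,0.6,0,0,0,94],[0,0,0.37,0,0,0,94]],
  ],
)

```text
clock: 21.0
ee_pos: [0.4892, -0.2898, 0.0934]
orientation: [-3.139, -0.002, 1.571]
contact_force: [-0.1, 0.4, 0.5]
gripper_width: 0.0939
gripper_force: 0.0
```

>>> apply_moves(
  series=[
    [[0,0,0,0,0,0,94],[0,0,0,0,0,0,94],[0,0,0,0,0,0,94]],
  ],
)

```text
clock: 21.3
ee_pos: [0.4911, -0.2921, 0.0975]
orientation: [3.139, 0.002, 1.57]
contact_force: [0.1, -0.4, -0.0]
gripper_width: 0.0939
gripper_force: 0.0
```

>>> apply_moves(
  series=[
    [[0.03,0,0.02,0,0,0,60],[0,0,0,0,0,0,30],[0,0,0,0,0,0,30],[0,0,0,0,0,0,30],[0,0,0,0,0,0,30]],
  ],
)

```text
clock: 21.8
ee_pos: [0.4901, -0.2902, 0.0949]
orientation: [3.141, 0.0, 1.57]
contact_force: [0.2, -0.7, 0.2]
gripper_width: 0.0571
gripper_force: 0.0
```

>>> apply_moves(
  series=[
    [[0,0,0,0,0,0,30],[0,0,0,0,0,0,30],[0,0,0,0,0,0,30],[0,0,0,0,0,0,30],[0,0,0,0,0,0,30]],
  ],
)

```text
clock: 22.3
ee_pos: [0.4904, -0.2903, 0.0951]
orientation: [3.141, 0.0, 1.57]
contact_force: [2.0, 0.9, 0.3]
gripper_width: 0.0458
gripper_force: 29.9
```

Held. Lift, carry to the third well.

>>> apply_moves(
  series=[
    [[0,0,-0.4,0,0,0,30],[0,0,-0.8,0,0,0,30],[0,0,-0.9,0,0,0,30],[0,0,-0.9,0,0,0,30],[0,0,-0.45,0,0,0,30]],
  ],
)

```text
clock: 22.8
ee_pos: [0.4906, -0.2908, 0.2372]
orientation: [3.139, 0.003, 1.57]
contact_force: [-0.1, 0.2, -2.4]
gripper_width: 0.046
gripper_force: 29.9
```

>>> apply_moves(
  series=[
    [[0.6,0,0,0,0,0,30],[0.9,-0.05,0,0,0,0,30],[0.9,-0.05,0,0,0,0,30],[0.9,-0.05,0,0,0,0,30],[0.9,-0.05,0,0,0,0,30]],
  ],
)

```text
clock: 23.3
ee_pos: [0.4812, -0.1206, 0.2332]
orientation: [-3.14, -0.0, 1.57]
contact_force: [1.6, -0.5, -2.8]
gripper_width: 0.0462
gripper_force: 29.9
```

>>> apply_moves(
  series=[
    [[0.9,-0.02,0,0,0,0,30],[0.9,0,0,0,0,0,30],[0.9,0,0,0,0,0,30],[0.9,0,0,0,0,0,30],[0.9,0,0,0,0,0,30]],
  ],
)

```text
clock: 23.8
ee_pos: [0.4807, 0.0593, 0.2333]
orientation: [-3.141, 0.0, 1.57]
contact_force: [0.4, -0.6, -1.9]
gripper_width: 0.046
gripper_force: 29.9
```

>>> apply_moves(
  series=[
    [[0.9,0,0,0,0,0,30],[0.9,0,0,0,0,0,30],[0.7,0,0,0,0,0,30],[0.5,0,0,0,0,0,30],[0.4,0,0,0,0,0,30]],
  ],
)

```text
clock: 24.3
ee_pos: [0.4808, 0.195, 0.2332]
orientation: [-3.14, 0.001, 1.571]
contact_force: [0.4, -0.4, -1.3]
gripper_width: 0.0455
gripper_force: 29.9
```

>>> apply_moves(
  series=[
    [[0,0,0,0,0,0,30],[0,0,0,0,0,0,30],[0,0,0,0,0,0,30]],
  ],
)

```text
clock: 24.6
ee_pos: [0.4815, 0.1931, 0.2329]
orientation: [-3.141, 0.0, 1.569]
contact_force: [-0.7, -0.7, -2.4]
gripper_width: 0.0456
gripper_force: 29.9
```

>>> apply_moves(
  series=[
    [[0.03,-0.02,0.5,0,0,0,30],[0,0,0.8,0,0,0,30],[0,0,0.8,0,0,0,30],[0,0,0.6,0,0,0,30],[0,0,0.4,0,0,0,30]],
  ],
)

```text
clock: 25.1
ee_pos: [0.4798, 0.1939, 0.1068]
orientation: [-3.139, 0.001, 1.569]
contact_force: [-0.1, -0.7, -2.7]
gripper_width: 0.0456
gripper_force: 29.9
```

>>> apply_moves(
  series=[
    [[0,0,0,0,0,0,30],[0,0,0,0,0,0,30],[0,0,0,0,0,0,30]],
  ],
)

```text
clock: 25.4
ee_pos: [0.482, 0.1949, 0.1104]
orientation: [3.139, -0.0, 1.569]
contact_force: [-0.8, -0.5, -1.4]
gripper_width: 0.0455
gripper_force: 29.9
```

>>> apply_moves(
  series=[
    [[0,0,0.15,0,0,0,30],[0,0,0.13,0,0,0,30],[0,0,0.05,0,0,0,30],[0,0,0,0,0,0,30],[0,0,0.04,0,0,0,30]],
  ],
)

```text
clock: 25.9
ee_pos: [0.4813, 0.1952, 0.0948]
orientation: [3.141, -0.0, 1.57]
contact_force: [-1.1, -0.2, 7.6]
gripper_width: 0.0454
gripper_force: 30.0
```

>>> apply_moves(
  series=[
    [[0,0,0,0,0,0,30],[0,0,0,0,0,0,30]],
  ],
)

```text
clock: 26.1
ee_pos: [0.4813, 0.1952, 0.0948]
orientation: [3.141, -0.0, 1.57]
contact_force: [-0.9, -0.6, 5.5]
gripper_width: 0.0455
gripper_force: 30.0
```

On the floor; release, go to blue.

>>> apply_moves(
  series=[
    [[0,0,0,0,0,0,70],[0,0,0,0,0,0,94],[0,0,0,0,0,0,94],[0,0,0,0,0,0,94],[0,0,0,0,0,0,94]],
  ],
)

```text
clock: 26.6
ee_pos: [0.4808, 0.1951, 0.0939]
orientation: [-3.142, 0.0, 1.57]
contact_force: [0.3, 0.8, 0.0]
gripper_width: 0.0825
gripper_force: 0.0
```

>>> apply_moves(
  series=[
    [[0,0,0,0,0,0,94],[0,0,-0.6,0,0,0,94],[0,0,-0.9,0,0,0,94],[0,0,-0.9,0,0,0,94],[0,0,-0.9,0,0,0,94]],
  ],
)

```text
clock: 27.1
ee_pos: [0.4806, 0.195, 0.2273]
orientation: [-3.141, 0.0, 1.57]
contact_force: [0.9, 0.1, 0.2]
gripper_width: 0.0939
gripper_force: 0.0
```

>>> apply_moves(
  series=[
    [[-0.8,0,0,0,0,0,94],[-0.9,0.05,0,0,0,0,94],[-0.9,0.05,0,0,0,0,94],[-0.9,0.05,0,0,0,0,94],[-0.9,0.05,0,0,0,0,94]],
  ],
)

```text
clock: 27.6
ee_pos: [0.4886, 0.0177, 0.2262]
orientation: [3.141, 0.0, 1.57]
contact_force: [-0.2, -0.3, -0.2]
gripper_width: 0.094
gripper_force: 0.0
```

>>> apply_moves(
  series=[
    [[-0.9,0.02,0,0,0,0,94],[-0.9,0,0,0,0,0,94],[-0.9,0,0,0,0,0,94],[-0.9,0,0,0,0,0,94],[-0.9,0,0,0,0,0,94]],
  ],
)

```text
clock: 28.1
ee_pos: [0.4891, -0.1624, 0.2261]
orientation: [3.141, 0.0, 1.57]
contact_force: [0.7, -0.1, 0.3]
gripper_width: 0.0942
gripper_force: 0.0
```

>>> apply_moves(
  series=[
    [[-0.9,0,0,0,0,0,94],[-0.9,0,0,0,0,0,94],[-0.9,0,0,0,0,0,94],[-0.9,0,0,0,0,0,94],[-0.9,0,0,0,0,0,94]],
  ],
)

```text
clock: 28.6
ee_pos: [0.489, -0.3424, 0.2259]
orientation: [-3.142, -0.0, 1.57]
contact_force: [-0.2, 0.1, 0.0]
gripper_width: 0.0939
gripper_force: 0.0
```

>>> apply_moves(
  series=[
    [[-0.45,0,0,0,0,0,94],[0,0,0,0,0,0,94],[0,0,0,0,0,0,94],[0,0,0,0,0,0,94],[0,0,0,0,0,0,94]],
  ],
)

```text
clock: 29.1
ee_pos: [0.4895, -0.3576, 0.2262]
orientation: [3.142, -0.0, 1.572]
contact_force: [0.7, -0.7, 0.3]
gripper_width: 0.0941
gripper_force: 0.0
```

```bash
python3 chk.py
```

```text
green [107, 213, 21, 22, 353] [0.4973 0.3268 0.112 ] new-rack frame [-0.0015  0.1008] z 0.1132
yellow [138, 216, 24, 23, 397] [0.4873 0.2574 0.112 ] new-rack frame [-0.002   0.0307] z 0.113
red [170, 219, 23, 23, 361] [0.48   0.1913 0.112 ] new-rack frame [-0.0002 -0.0358] z 0.113
blue [426, 209, 24, 22, 365] [ 0.4916 -0.3568  0.112 ] new-rack frame [ 0.0861 -0.5772] z 0.1123
[ 0.4895 -0.3578  0.2262]
```

Red is within 2 mm. Descend on blue.

>>> apply_moves(
  series=[
    [[0,0.02,0.5,0,0,0,94],[0,0,0.9,0,0,0,94],[0,0,0.9,0,0,0,94],[0,0,0.6,0,0,0,94],[0,0,0.37,0,0,0,94]],
  ],
)

```text
clock: 29.65
ee_pos: [0.4893, -0.3574, 0.093]
orientation: [-3.139, -0.002, 1.571]
contact_force: [-0.4, 0.6, 0.0]
gripper_width: 0.0941
gripper_force: 0.0
```

>>> apply_moves(
  series=[
    [[0,0,0,0,0,0,94],[0,0,0,0,0,0,94],[0.03,-0.02,0,0,0,0,94]],
  ],
)

```text
clock: 29.95
ee_pos: [0.4902, -0.3587, 0.0973]
orientation: [3.139, 0.003, 1.57]
contact_force: [-0.5, 0.6, -0.0]
gripper_width: 0.094
gripper_force: 0.0
```

>>> apply_moves(
  series=[
    [[0,0,0,0,0,0,60],[0,0,0,0,0,0,30],[0,0,0,0,0,0,30],[0,0,0,0,0,0,30],[0,0,0,0,0,0,30]],
  ],
)

```text
clock: 30.45
ee_pos: [0.4892, -0.3578, 0.0953]
orientation: [3.142, 0.0, 1.57]
contact_force: [0.3, -0.9, -0.1]
gripper_width: 0.0572
gripper_force: 0.0
```

>>> apply_moves(
  series=[
    [[0,0,0,0,0,0,30],[0,0,0,0,0,0,30],[0,0,0,0,0,0,30],[0,0,0,0,0,0,30],[0,0,0,0,0,0,30]],
  ],
)

```text
clock: 30.95
ee_pos: [0.4895, -0.3579, 0.0955]
orientation: [3.141, 0.0, 1.57]
contact_force: [1.9, -0.1, 0.7]
gripper_width: 0.0458
gripper_force: 29.9
```

Held. Lift, carry to the fourth well (Δx −0.018).

>>> apply_moves(
  series=[
    [[0,0,-0.4,0,0,0,30],[0,0,-0.8,0,0,0,30],[0,0,-0.9,0,0,0,30],[0,0,-0.9,0,0,0,30],[0,0,-0.45,0,0,0,30]],
  ],
)

```text
clock: 31.45
ee_pos: [0.4897, -0.3585, 0.2378]
orientation: [3.139, 0.004, 1.57]
contact_force: [0.7, 0.1, -1.9]
gripper_width: 0.0454
gripper_force: 29.9
```

>>> apply_moves(
  series=[
    [[0.6,0,0,0,0,0,30],[0.9,-0.1,0,0,0,0,30],[0.9,-0.1,0,0,0,0,30],[0.9,-0.1,0,0,0,0,30],[0.9,-0.1,0,0,0,0,30]],
  ],
)

```text
clock: 31.95
ee_pos: [0.4724, -0.1882, 0.2336]
orientation: [-3.141, -0.0, 1.57]
contact_force: [-0.3, -0.2, -2.2]
gripper_width: 0.0459
gripper_force: 29.9
```

>>> apply_moves(
  series=[
    [[0.9,-0.05,0,0,0,0,30],[0.9,0,0,0,0,0,30],[0.9,0,0,0,0,0,30],[0.9,0,0,0,0,0,30],[0.9,0,0,0,0,0,30]],
  ],
)

```text
clock: 32.45
ee_pos: [0.4707, -0.0083, 0.2338]
orientation: [-3.141, 0.0, 1.57]
contact_force: [0.8, 0.6, -1.7]
gripper_width: 0.0457
gripper_force: 29.9
```

>>> apply_moves(
  series=[
    [[0.9,0,0,0,0,0,30],[0.9,0,0,0,0,0,30],[0.7,0,0,0,0,0,30],[0.5,0,0,0,0,0,30],[0.4,0,0,0,0,0,30]],
  ],
)

```text
clock: 32.95
ee_pos: [0.4708, 0.1275, 0.2337]
orientation: [-3.141, 0.0, 1.571]
contact_force: [-0.1, -0.5, -2.0]
gripper_width: 0.0455
gripper_force: 29.9
```

>>> apply_moves(
  series=[
    [[0,0,0,0,0,0,30],[0,0,0,0,0,0,30],[0,0,0,0,0,0,30]],
  ],
)

```text
clock: 33.25
ee_pos: [0.4715, 0.1255, 0.2334]
orientation: [-3.141, 0.0, 1.569]
contact_force: [0.7, 0.6, -0.7]
gripper_width: 0.0456
gripper_force: 29.9
```

>>> apply_moves(
  series=[
    [[0.02,-0.02,0.5,0,0,0,30],[0,0,0.8,0,0,0,30],[0,0,0.8,0,0,0,30],[0,0,0.6,0,0,0,30],[0,0,0.4,0,0,0,30]],
  ],
)

```text
clock: 33.75
ee_pos: [0.4697, 0.1261, 0.1072]
orientation: [-3.138, 0.0, 1.569]
contact_force: [0.1, -0.4, -1.9]
gripper_width: 0.0456
gripper_force: 29.9
```

>>> apply_moves(
  series=[
    [[0,0,0,0,0,0,30],[0,0,0,0,0,0,30],[0,0,0,0,0,0,30]],
  ],
)

```text
clock: 34.05
ee_pos: [0.4719, 0.1268, 0.1107]
orientation: [3.139, -0.0, 1.569]
contact_force: [-0.9, 0.8, -1.5]
gripper_width: 0.0457
gripper_force: 29.9
```

>>> apply_moves(
  series=[
    [[0,0,0.15,0,0,0,30],[0,0,0.13,0,0,0,30],[0,0,0.05,0,0,0,30],[0,0,0,0,0,0,30],[0,0,0.04,0,0,0,30]],
  ],
)

```text
clock: 34.55
ee_pos: [0.4712, 0.1272, 0.0953]
orientation: [3.141, -0.0, 1.57]
contact_force: [-2.3, 0.2, 7.0]
gripper_width: 0.0457
gripper_force: 30.0
```

>>> apply_moves(
  series=[
    [[0,0,0,0,0,0,30],[0,0,0,0,0,0,30]],
  ],
)

```text
clock: 34.75
ee_pos: [0.4712, 0.1272, 0.0952]
orientation: [3.141, 0.0, 1.57]
contact_force: [-2.9, -0.1, 5.1]
gripper_width: 0.0461
gripper_force: 30.0
```

On the floor; release, rise, move aside and check.

>>> apply_moves(
  series=[
    [[0,0,0,0,0,0,70],[0,0,0,0,0,0,94],[0,0,0,0,0,0,94],[0,0,0,0,0,0,94],[0,0,0,0,0,0,94]],
  ],
)

```text
clock: 35.25
ee_pos: [0.4707, 0.1271, 0.0943]
orientation: [-3.141, -0.0, 1.57]
contact_force: [-0.2, -0.0, 0.3]
gripper_width: 0.0822
gripper_force: 0.0
```

>>> apply_moves(
  series=[
    [[0,0,0,0,0,0,94],[0,0,-0.6,0,0,0,94],[0,0,-0.9,0,0,0,94],[0,0,-0.9,0,0,0,94],[0,0,-0.9,0,0,0,94]],
  ],
)

```text
clock: 35.75
ee_pos: [0.4705, 0.1271, 0.2278]
orientation: [-3.141, 0.0, 1.57]
contact_force: [0.5, -0.8, -0.9]
gripper_width: 0.0937
gripper_force: 0.0
```

>>> apply_moves(
  series=[
    [[-0.9,0,0,0,0,0,94],[-0.9,0,0,0,0,0,94],[-0.9,0,0,0,0,0,94],[-0.9,0,0,0,0,0,94],[-0.9,0,0,0,0,0,94]],
  ],
)

```text
clock: 36.25
ee_pos: [0.4704, -0.0543, 0.2266]
orientation: [3.141, 0.0, 1.57]
contact_force: [0.1, 0.3, 0.1]
gripper_width: 0.094
gripper_force: 0.0
```

>>> apply_moves(
  series=[
    [[-0.9,0,0,0,0,0,94],[-0.9,0,0,0,0,0,94],[0,0,0,0,0,0,94],[0,0,0,0,0,0,94],[0,0,0,0,0,0,94]],
  ],
)

```text
clock: 36.75
ee_pos: [0.4705, -0.124, 0.2263]
orientation: [-3.141, -0.0, 1.571]
contact_force: [0.2, 0.9, 0.1]
gripper_width: 0.0943
gripper_force: 0.0
```

```bash
python3 chk.py; python3 - <<'E'
from h import *
s=manip.snapshot("scene"); cv2.imwrite("pics/s3.png",s["image"][...,::-1])
E
```

```text
green [107, 213, 22, 21, 356] [0.4975 0.3266 0.112 ] new-rack frame [-0.0014  0.1006] z 0.1132
yellow [138, 216, 24, 23, 396] [0.4873 0.2574 0.112 ] new-rack frame [-0.002   0.0306] z 0.113
red [170, 219, 23, 23, 365] [0.4799 0.1911 0.112 ] new-rack frame [-0.0003 -0.036 ] z 0.1131
blue [202, 224, 22, 21, 368] [0.4698 0.1229 0.112 ] new-rack frame [-0.001  -0.1051] z 0.113
[ 0.4706 -0.1239  0.2263]
```

View pics/s3.png

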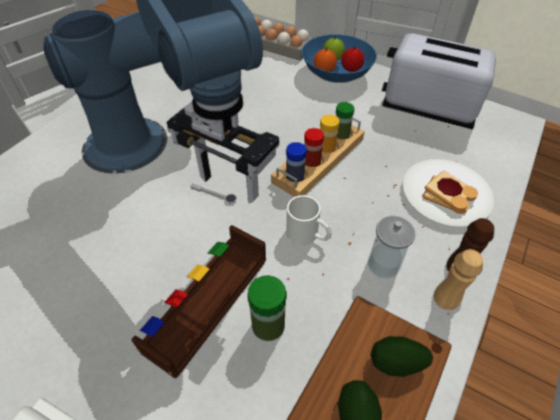

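All four jars stand upright in the wells, blue (296,160), red (314,147), yellow (330,130) and green (345,118), matching the clip order, with the arm clear.

```bash
python3 -c "
from rig import manip
print(manip.close_job())"
```

```text
the job is handed in; nothing more can be done
None
```

The job is handed in: all four jars stand upright and released in the bamboo rack, in the order green, yellow, red, blue from the left, each measured within about 4 mm of its well's centre, with about 37 s on the robot's clock; the hand-in call returned no verdict.

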